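Preset a locking regulator knob to its index tab and open the outlet

ROBOT

A 6-joint arm with a two-finger parallel gripper is mounted at the origin on a cart in front of the work surface, level with it; the furniture and walls round the work are solid. World frame = base frame: x ahead of the robot, y to its left, z up, the work surface at z = 0. Lengths are in m, angles in degrees, forces in N, time in s.
With the tool pointing down it reaches from about 0.325 to 0.775 m from the base axis. Payload 5.5 kg.
Tool frame: the origin (TCP) lies midway between the tips of the shut fingers; the grasp point (between the pads) lies 19 mm behind it; z points along the fingers, y is the line along which they close (so a half turn about z gives the same grasp; the last joint's range is limited). The gripper opens to 85 mm and grips with 20 to 120 N. Pads are 22 mm wide; open, the fingers measure 114 mm over their backs; the gripper's body (76 mm by 85 mm) begins 54 mm behind the grasp point. The pads swing forward as they close: fully open they stand 13 mm farther back than shut.
Start: joints at [73.127, 5.22, 70.514, -0, 104.267, -3.249], TCP at [0.141, 0.583, 0.231] pointing down, gripper open.
Joint ranges: [-164.24, 164.24], [-49.07, 125.15], [9.68, 141.18], [-86.29, 266.29], [3.28, 154.24], [-151.56, 151.56]. Speed limits (degrees/s): [147.25, 147.25, 172.46, 180, 180, 180].

INTERFACE

Orientations are given as [roll, pitch, yaw] about the fixed x, y, z axes, in that order (R = Rz(yaw) Ry(pitch) Rx(roll)).
In Python, from workcell import telemetry, viewer, order gives the robot as it stands. The module is installed in compiled form; this text tells all that it offers.
- The arm moves only by the shell command python3 -m creep 'ROWS' [OPENING] [FORCE]. ROWS is JSON, one flat list of numbers, 6 for each row, row after row: the shift along the tool's x, y, z each as a share of 0.25 m, from -1 to 1, then the turn, a rotation vector about the tool's x, y, z each as a share of 0.1 rad, from -1 to 1. In form: [dx, dy, dz, wx, wy, wz, dx, dy, dz, wx, wy, wz, ...]. A call has exactly 10 rows; each row shifts and turns the commanded pose from where the row before left it, along the tool's axes as they then stand; what a row does not reach is not made up. A row lasts 1/12 s, in which the tool goes at most 41.7 mm and 7.16 degrees, less where a joint would pass 70% of its speed; a pose out of reach is approached as far as the arm can. A call with a number of a shift or a turn outside -1 to 1 is refused whole. A call with a gripper value outside its range is refused whole. OPENING is the finger opening in mm, from 0 to 85.4, set as the call begins (- or left out, the last holds). The fingers move at their own pace and stop on an object; FORCE is the grip in N (left out, the last holds). Time passes only in rows, so rows that do not move let the fingers close, or fill a call up. It gives the time, the measured TCP pose, the force, the opening and the grip force at its end, in the units of the state.
- telemetry.get_obs(): the state, without advancing time (a new reading comes with each control period).
- viewer.grab_frame(name): name is "scene" or "top" or "wrist"; returns (picture, depth): 400x640x3 uint8, red, green, blue; 400x640 float32, m along the optical axis (not along the pixel's ray), 0 where there is no reading.
- viewer.camera_model(name): a dict with "vfov" (degrees; the focal length in pixels is half the picture's height over the tangent of half this angle, whatever the lens; pixels are square), "cx", "cy" (the principal point, pixels), "dist_coeffs" ([k1, k2, p1, p2, k3] as OpenCV has them; the pictures are not rectified), "extrinsics" (4x4, takes a point from world to camera coordinates). Camera axes: x right, y down, z forward; pixel columns grow to the right and rows downward; lengths in m; the calibration is good to about 2 mm. A picture is of the moment at which its call begins: read the wrist's pose just before it. camera_model takes no time and is no camera call; for the wrist camera it gives the pose at the moment of the call.
- order.finish_job(): hands the job in; it is judged then, once.
The state is a dict: "clock": time; "qpos": joint angles; "joint_velocities": joint speeds; "joint_efforts": joint torques, N m; "position": TCP position; "eef_rot": TCP orientation; "force": force on the tool from outside, world axes, zero at the start; "wrist_torque": the same for the moment, N m; "opening": finger opening in m; "finger_force": force on a finger pad.
Only numpy, scipy, OpenCV 4.12 (cv2) and the standard library are available. Lean on these libraries where they do the work, as an engineer would, in place of code of your own. Each camera call takes 0.05 s, during which the arm holds its last target. There are 200 camera calls.

TASK

Preset the bench regulator and put its outlet on line: pull the big fluted knob out of its lock, turn it so that its white line stands at the index tab of the ring round it, and let it drop back in so that it locks there. Then open the outlet valve by swinging its lever all the way round into line with the flow line. Do not shift the index ring, and leave the brass fittings and the spanner beside the console where they lie.

Things in the scene. Friction and masses are not known exactly. Their poses are not given: they have to be found in the camera images.
- console: Fixed grey bench regulator, 200 mm deep (its x, front to back) by 250 mm wide (its y), turned only in yaw; origin: centre of its footprint, on the worktop. Its aluminium face rises 30 degrees from the front edge (46 mm high) to the back (152 mm): the face's normal leans 30 degrees from vertical towards its front (-x). On it: knob at left, gauge (14 mm proud) above it, lever valve at right.
- regulator_knob (a joint): Knob angle about the face's normal, rad, counter-clockwise seen facing it; 0: white line points straight up the slope. No end stops: it may be turned either way round. Turns freely (0.03 N m) only when pulled out; when in, keys under its skirt lock it between 24 teeth of the ring (15 degrees apart, 2 degrees play); forcing it drags the ring. Let go, it springs into the nearest gap.
- knob_lift (a joint): How far the knob is pulled out along the face's normal, m: 0 = fully in (locked), keys clear of the teeth from 0.0045, end stop at 0.007. A spring pulls it in: 7 N when in, 9 N at the stop.
- index_ring (a joint): Angle of the index ring about the same axis, rad, same zero (tab straight up the slope) and sense. Clamped: it gives way only above about 0.6 N m. A tooth gap lies exactly at the tab, so the knob locks exactly there.
- knob_top (a point): Centre of the knob's flat top, on its axis; z axis = face's normal, outward. Black fluted cylinder, 40 mm in diameter, gripped over the 26 mm below the top; below that a skirt 59 mm in diameter, whose upper side begins 28 mm under the top. With the knob in, its top stands 47 mm off the face. The white line runs from the top's centre down the side and over the skirt.
- knob_mark (a point): Point of the knob's white line carried outward to 30 mm from the axis, 34.5 mm below the knob's top; turns and lifts with the knob. Its x axis points along the line (outward), z along the normal.
- index_mark (a point): Point at the index tab, 30 mm from the axis, 12.5 mm off the face. The index ring is a steel ring of 76 mm diameter, 11 mm high off the face, with a crown of teeth; the tab is a dark steel pointer (13 x 8 mm) on its edge, standing out to 46 mm and pointing in at the knob. x axis outward along the tab. With the knob in and at the tab, knob_mark and index_mark coincide.
- outlet_valve (a joint): Angle of the quarter-turn valve lever about the face's normal, rad: 0 = shut, lever points right, across the flow line (console's -y); grows counter-clockwise to 1.571 = open, at the end stop, lever points up the slope along the dark flow line to the brass hose nipple (25 mm proud of the face, 92 mm from the pivot). Turns with about 0.08 N m and stays where it is left.
- valve_pivot (a point): Centre of the valve's lever hub on the top side of the lever, 32.5 mm off the face; z axis = face's normal; its -y axis points along the lever. Hub 21 mm in diameter; lever 11 mm wide, 9 mm thick, its underside 23.5 mm off the face.
- valve_tip (a point): End of the lever, 47 mm from the pivot, on its top side (the rounded end reaches 5 mm further). Black plastic lever.
- brass_tee: Brass tee fitting, 54 x 32 x 19 mm, lying in front of the console, loose; leave alone. Origin: centre of its underside.
- blue_valve: Brass needle valve with a blue knob, 90 x 25 x 25 mm, lying in front of the console, loose; leave alone. Origin: centre of its underside.
- spanner_17: Combination spanner, 202 mm long, 9 mm high, lying to the right of the console, loose; leave alone. Origin: centre of its underside.

How it is judged (in metres and radians):
On the way, in this order (a step that is already met when the one before it is completed fails the run):
1. the knob is pulled out of its lock (more than 4 mm, clear of the teeth) (value of joint knob_lift above 0.004 m), for 0.2 s.
2. the knob is back in and locked with its line at the index tab (y of knob_mark in the frame of index_mark between -0.003 and 0.003 m and x of knob_mark in the frame of index_mark above -0.01 m and value of joint knob_lift below 0.0015 m), for 0.3 s.
3. the outlet valve is fully open (value of joint outlet_valve above 1.45 rad), for 0.2 s.
At the end, for the whole second after the job is handed in: The knob is fully in (within 1.5 mm), its white line at the index tab within 3 mm (about 6 degrees, so in the one tooth gap at the tab), and at rest; the valve lever is open within 7 degrees of its end stop and at rest (all of step 2 and value of joint outlet_valve above 1.45 rad and velocity of joint outlet_valve between -0.05 and 0.05 rad/s and velocity of joint regulator_knob between -0.05 and 0.05 rad/s); the robot touches nothing.
It fails at once if the index ring is shifted by more than 3 mm at the tab (distance of index_mark from where it was at the start of the episode above 0.003 m).
It fails at once if the brass tee is moved by more than 30 mm (distance of brass_tee from where it was at the start of the episode above 0.03 m).
It fails at once if the blue valve is moved by more than 30 mm (distance of blue_valve from where it was at the start of the episode above 0.03 m).
It fails at once if the spanner is moved by more than 30 mm (distance of spanner_17 from where it was at the start of the episode above 0.03 m).
It also fails if it takes over 67 s, if anything falls off the work surface, if the arm or the gripper's body presses on something with over 40 N, if the wrist force passes 120 N, or if a joint passes its speed limit or range.

## Working session

There is one attempt and no reset: what is moved stays moved. The work goes in short steps, Python scripts to look and compute and a shell command to move; the robot and the scene stay as the last step left them, time stands still between calls to the robot, and variables do not carry over. Pictures are saved under pics/ and viewed, at most 10 in all, crops included, and the job is handed in when it is done.

```bash
mkdir -p pics; cat > h.py <<'E'
import numpy as np, cv2
from workcell import telemetry, viewer, order
from scipy.spatial.transform import Rotation as R
def K(m,h=400):
    f=h/2/np.tan(np.radians(m["vfov"])/2); return np.array([[f,0,m["cx"]],[0,f,m["cy"]],[0,0,1.]])
def snap(n,f=None):
    m=viewer.camera_model(n); p,d=viewer.grab_frame(n)
    if f: cv2.imwrite(f,p[:,:,::-1])
    return m,p,d
def ray(m,uv):
    uv=np.array(uv,float).reshape(-1,1,2); E=np.array(m["extrinsics"])
    n=cv2.undistortPoints(uv,K(m),np.array(m["dist_coeffs"])).reshape(-1,2)
    return -E[:3,:3].T@E[:3,3], np.c_[n,np.ones(len(n))]@E[:3,:3]
def dep(m,d,uv):
    c,r=ray(m,uv); return np.array([c+ri*np.median(d[int(v)-1:int(v)+2,int(u)-1:int(u)+2]) for ri,(u,v) in zip(r,uv)])
def proj(m,X):
    E=np.array(m["extrinsics"]); return cv2.projectPoints(np.array(X,float).reshape(-1,3),cv2.Rodrigues(E[:3,:3])[0],E[:3,3],K(m),np.array(m["dist_coeffs"]))[0].reshape(-1,2)
E
python3 - <<'E'
from h import *
import pickle
a={}
for n in("scene","top","wrist"): a[n]=snap(n,f"pics/{n}0.png"); m=a[n][0];E=np.array(m["extrinsics"]);print(n,m["vfov"],(-E[:3,:3].T@E[:3,3]).round(3),E[2,:3].round(2))
pickle.dump(a,open("a.pkl","wb"));print(telemetry.get_obs())
E
```

```text
scene 47.618942569016795 [0.074 0.262 0.626] [ 0.46 -0.66 -0.59]
top 55.22403079591194 [ 0.309 -0.337  0.943] [ 0.2   0.01 -0.98]
wrist 69.58777387025971 [0.067 0.602 0.373] [ 0.29 -0.07 -0.95]
{'clock': 0.15, 'qpos': array([ 7.31270784e+01,  5.25583820e+00,  7.05670377e+01,  9.18625054e-04,
        1.04265701e+02, -3.24938226e+00]), 'joint_velocities': array([-0.09452692, -0.10306158, -0.26244337, -0.14743031, -0.03817629,
       -0.02671677]), 'joint_efforts': array([ 1.48313018e-03, -4.59376001e+01, -4.18524492e+01, -1.34127640e-04,
        9.64688603e-03, -2.63412988e-05]), 'position': array([0.1412682 , 0.58291831, 0.2303731 ]), 'eef_rot': array([-1.79911616e+02, -5.90991016e-03,  1.66376682e+02]), 'force': array([ 0.01928008,  0.21227698, -0.47035011]), 'wrist_torque': array([-0.01954426,  0.00337492,  0.0285266 ]), 'finger_force': 0.0, 'opening': 0.0851163290461451}
```

View pics/top0.png

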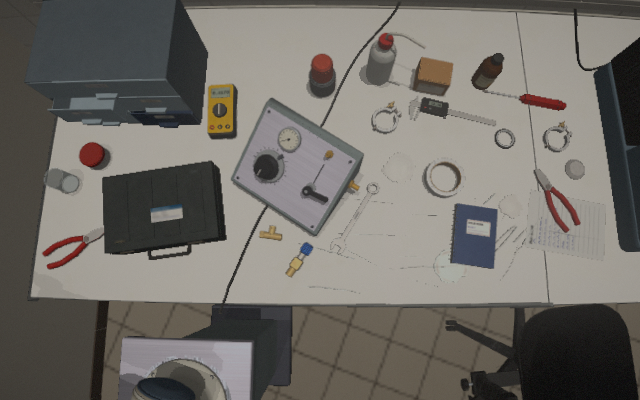

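View pics/scene0.png

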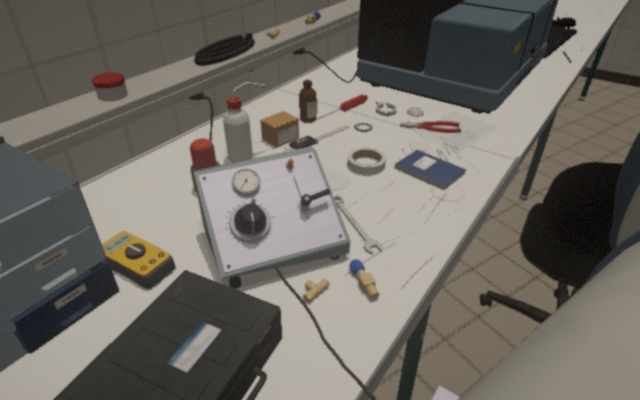

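The top view shows the console at about (298,165), with the knob at (267,166), the valve hub at (308,190) and the lever pointing right. In the scene view the knob is at (251,219) and the hub at (306,201). I'll enlarge both and fit the face plane from depth.

```bash
python3 - <<'E'
from h import *
import pickle
a=pickle.load(open("a.pkl","rb"))
def crop(n,u,v,w,h,s): return cv2.resize(a[n][1][v:v+h,u:u+w,::-1],None,fx=s,fy=s,interpolation=cv2.INTER_CUBIC)
t=crop("top",225,90,150,150,4)[:, :400*2]; s=crop("scene",190,145,165,130,4)
t=cv2.resize(t,(390,390)); s=cv2.resize(s,(400,315)); 
o=np.zeros((400,800,3),np.uint8); o[:390,:390]=t; o[:315,400:]=s
cv2.imwrite("pics/c1.png",o)
# face plane from both depths
N=[]
for n,pts in(("top",[(250,180),(262,140),(305,140),(340,160),(285,190),(300,215),(318,222),(285,165)]),("scene",[(215,185),(225,255),(320,235),(285,250),(275,170),(310,170),(278,215),(330,215)])):
    P=dep(a[n][0],a[n][2],pts); c=P.mean(0); nn=np.linalg.svd(P-c)[2][2]; nn*=np.sign(nn[2]); print(n,c.round(4),nn.round(3),((P-c)@nn).round(4),"yaw",np.degrees(np.arctan2(-nn[1],-nn[0])), "tilt",np.degrees(np.arccos(nn[2])))
    uv=dict(top=[(267,166),(308,190),(289,138)],scene=[(251,217),(306,201),(246,180)])[n]
    Q=dep(a[n][0],a[n][2],uv);print(Q.round(4),((Q-c)@nn).round(4))
E
```

```text
top [ 0.5267 -0.2564  0.0933] [-0.42   0.27   0.867] [ 0.0008 -0.0006  0.0002  0.0004  0.0001 -0.0003 -0.0001 -0.0005] yaw -32.73032375757322 tilt 29.926446361063164
[[ 0.5398 -0.2036  0.1368]
 [ 0.4891 -0.294   0.1254]
 [ 0.6033 -0.2505  0.1415]] [0.0465 0.0334 0.0112]
scene [ 0.5277 -0.2575  0.0922] [-0.423  0.27   0.865] [-0.0002  0.      0.0004 -0.0006 -0.0002  0.0001  0.0009 -0.0004] yaw -32.534493082940635 tilt 30.13233129533805
[[ 0.5302 -0.1808  0.126 ]
 [ 0.4852 -0.2825  0.1187]
 [ 0.6018 -0.2481  0.1395]] [0.0489 0.0341 0.012 ]
```

View pics/c1.png

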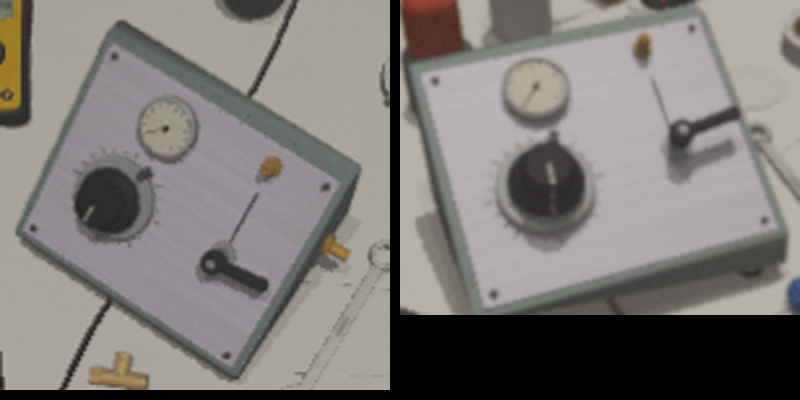

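```bash
cat >> h.py <<'E'
def frame(a, yaw=np.radians(-32.6)):
    ca,sa=np.cos(yaw),np.sin(yaw); Rz=np.array([[ca,-sa,0],[sa,ca,0],[0,0,1]])
    return Rz@R.from_euler('y',-30,degrees=True).as_matrix()   # columns: up slope, left, normal
def cloud(m,d):
    v,u=np.mgrid[0:400,0:640]; uv=np.c_[u.ravel(),v.ravel()].astype(float)
    c,r=ray(m,uv); return (c+r*d.reshape(-1,1)).reshape(400,640,3)
def pick(m,uv,F,o,h):
    c,r=ray(m,uv); n=F[:,2]; return c+r*(((o+h*n-c)@n)/(r@n))[:,None]
E
python3 - <<'E'
from h import *
import pickle
a=pickle.load(open("a.pkl","rb")); F=frame(0)
o=np.array([.5272,-.257,.0928])
for n in("top","scene"):
    m,p,d=a[n]; L=(cloud(m,d)-o)@F; 
    kt=(d>0)&(abs(L[...,2]-.047)<.004)&(np.hypot(L[...,0]-0.0,L[...,1]-.06)<.06)
    q=L[kt]; (cx,cy),(w,h),_=cv2.minAreaRect(q[:,:2].astype(np.float32)); print(n,"top",q.mean(0).round(4),len(q),cx,cy,w,h)
    # crop->pixel
    T=(lambda u,v:(225+u*150/390,90+v*150/390)) if n=="top" else (lambda u,v:(190+(u-400)*165/400,145+v*130/315))
    c=q.mean(0)[:2]
    P=dict(top=dict(tab=(145,174,.0125),line_skirt=(87,215,.0125),pivot=(211,263,.0325),tip=(264,286,.0325)),scene=dict(tab=(553,137,.0125),l1=(548,165,.047),l2=(552,208,.0125),pivot=(681,132,.0325),tip=(737,115,.0325)))[n]
    for k,(u,v,h) in P.items():
        x=(pick(m,[T(u,v)],F,o,h)[0]-o)@F; e=x[:2]-c; print(k,x.round(4),"rel",e.round(4),"ang",np.degrees(np.arctan2(e[1],e[0])).round(1))
    print("knob top world",o+F@np.r_[c,.047])
E
```

```text
top top [-0.0058  0.0616  0.0483] 217 -0.007252490147948265 0.06197725608944893 0.0389087051153183 0.03823210299015045
tab [0.0292 0.0433 0.0125] rel [ 0.035  -0.0183] ang -27.6
line_skirt [-0.0328  0.0739  0.0125] rel [-0.027   0.0122] ang 155.6
pivot [ 0.0004 -0.0491  0.0325] rel [ 0.0062 -0.1107] ang -86.8
tip [ 0.0087 -0.0979  0.0325] rel [ 0.0145 -0.1596] ang -84.8
knob top world [ 0.53639062 -0.18970068  0.13060706]
scene top [-0.0107  0.0636  0.0476] 352 -0.00958088506013155 0.06339609622955322 0.038163922727108 0.03754940256476402
tab [0.0263 0.0474 0.0125] rel [ 0.0369 -0.0163] ang -23.8
l1 [-0.0092  0.0635  0.047 ] rel [ 0.0015 -0.0002] ang -6.5
l2 [-0.03    0.0641  0.0125] rel [-0.0193  0.0005] ang 178.5
pivot [-0.0025 -0.0452  0.0325] rel [ 0.0082 -0.1088] ang -85.7
tip [ 0.0005 -0.0935  0.0325] rel [ 0.0111 -0.1572] ang -85.9
knob top world [ 0.53390696 -0.18575338  0.12817119]
```

```bash
cat >> h.py <<'E'
from scipy.linalg import logm,expm
def T(Rm,p): M=np.eye(4);M[:3,:3]=Rm;M[:3,3]=p;return M
def now():
    s=telemetry.get_obs(); return T(R.from_euler('xyz',s["eef_rot"],degrees=True).as_matrix(),s["position"]),s
def toolR(F,phi):  # tool z = -n, tool x at phi ccw from up-slope
    f=np.radians(phi); x=F@[np.cos(f),np.sin(f),0]; z=-F[:,2]; return np.c_[x,np.cross(z,x),z]
def step(A,B,k):
    D=np.real(expm(logm(np.linalg.inv(A)@B)/k)); w=R.from_matrix(D[:3,:3]).as_rotvec()
    return D,(np.r_[D[:3,3]/.25,w/.1]).round(3)
E
python3 - <<'E'
from h import *
import pickle
a=pickle.load(open("a.pkl","rb")); F=frame(0)
k=np.array([.535,-.188,.129]); A,s=now()
B=T(toolR(F,104),k+F[:,2]*.13)
D,r=step(A,B,30); print(r.tolist(),np.linalg.norm(D[:3,3]))
M=A; path=[]
for i in range(30): M=M@D; path.append(M[:3,3].copy())
path=np.array(path); print(path[::5].round(3))
for n in("top","scene"):
    c=cloud(*a[n][::2])[a[n][2]>0]; c=c[(c[:,2]>.1)&(c[:,0]>0)]
    dd=np.linalg.norm(c[:,None,:2]-path[None,::2,:2],axis=2).min(1); q=c[dd<.13]
    for lo in np.arange(-.4,.8,.1):
        z=q[(q[:,1]>lo)&(q[:,1]<=lo+.1)]
        if len(z): i=z[:,2].argmax(); print(n,lo.round(1),len(z),z[i].round(3))
E
```

```text
[-0.12, -0.014, 0.012, -0.094, -0.172, 0.539] 0.030282201734130078
[[ 0.17   0.572  0.227]
 [ 0.301  0.498  0.219]
 [ 0.408  0.392  0.22 ]
 [ 0.482  0.26   0.227]
 [ 0.518  0.114  0.235]
 [ 0.513 -0.037  0.241]]
top -0.3 378 [ 0.539 -0.202  0.139]
top -0.2 430 [ 0.543 -0.2    0.141]
scene -0.3 140 [ 0.541 -0.2    0.138]
scene -0.2 780 [ 0.541 -0.198  0.139]
```

```bash
for i in 1; do python3 -m creep '[-0.12,-0.014,0.012,-0.094,-0.172,0.539,-0.12,-0.014,0.012,-0.094,-0.172,0.539,-0.12,-0.014,0.012,-0.094,-0.172,0.539,-0.12,-0.014,0.012,-0.094,-0.172,0.539,-0.12,-0.014,0.012,-0.094,-0.172,0.539,-0.12,-0.014,0.012,-0.094,-0.172,0.539,-0.12,-0.014,0.012,-0.094,-0.172,0.539,-0.12,-0.014,0.012,-0.094,-0.172,0.539,-0.12,-0.014,0.012,-0.094,-0.172,0.539,-0.12,-0.014,0.012,-0.094,-0.172,0.539]' 85; done
```

```text
clock: 0.98
position: [0.3906, 0.4143, 0.2194]
eef_rot: [172.2, 8.0, 134.7]
force: [0.2, 0.1, 0.0]
opening: 0.0852
finger_force: 0.0
```

```bash
python3 -m creep '[-0.12,-0.014,0.012,-0.094,-0.172,0.539,-0.12,-0.014,0.012,-0.094,-0.172,0.539,-0.12,-0.014,0.012,-0.094,-0.172,0.539,-0.12,-0.014,0.012,-0.094,-0.172,0.539,-0.12,-0.014,0.012,-0.094,-0.172,0.539,-0.12,-0.014,0.012,-0.094,-0.172,0.539,-0.12,-0.014,0.012,-0.094,-0.172,0.539,-0.12,-0.014,0.012,-0.094,-0.172,0.539,-0.12,-0.014,0.012,-0.094,-0.172,0.539,-0.12,-0.014,0.012,-0.094,-0.172,0.539]'
python3 -m creep '[-0.12,-0.014,0.012,-0.094,-0.172,0.539,-0.12,-0.014,0.012,-0.094,-0.172,0.539,-0.12,-0.014,0.012,-0.094,-0.172,0.539,-0.12,-0.014,0.012,-0.094,-0.172,0.539,-0.12,-0.014,0.012,-0.094,-0.172,0.539,-0.12,-0.014,0.012,-0.094,-0.172,0.539,-0.12,-0.014,0.012,-0.094,-0.172,0.539,-0.12,-0.014,0.012,-0.094,-0.172,0.539,-0.12,-0.014,0.012,-0.094,-0.172,0.539,-0.12,-0.014,0.012,-0.094,-0.172,0.539]'
python3 - <<'E'
from h import *
import pickle
M,s=now(); print(s["clock"],s["qpos"].round(1),M.round(3).tolist())
a=snap("wrist","pics/w1.png"); pickle.dump(a,open("w1.pkl","wb"))
E
```

```text
clock: 1.82
position: [0.5162, 0.1426, 0.2334]
eef_rot: [161.3, 10.5, 102.0]
force: [0.2, -0.6, 0.4]
opening: 0.0849
finger_force: 0.0
clock: 2.65
position: [0.4819, -0.1549, 0.2415]
eef_rot: [150.7, 6.8, 69.4]
force: [-0.2, 0.1, 0.1]
opening: 0.0851
finger_force: 0.0
2.65 [-16.2 -36.  108.3  -8.3  78.8   2.1] [[0.35, 0.836, 0.422, 0.482], [0.929, -0.252, -0.27, -0.155], [-0.119, 0.486, -0.866, 0.241], [0.0, 0.0, 0.0, 1.0]]
```

View pics/w1.png

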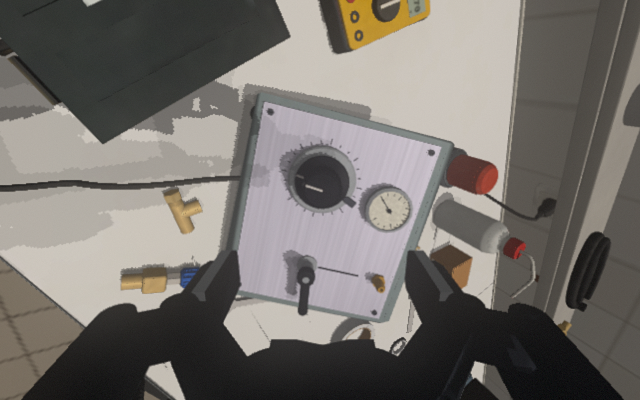

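The wrist view shows the knob at (320,182) with its white line pointing left, the tab at (350,204) and the valve hub at (306,272). The image shows no obstruction. Next I'll measure the angles with masks.

```bash
cat >> h.py <<'E'
def fitface(m,d,o,F):
    L=(cloud(m,d)-o)@F; k=(d>0)&(abs(L[...,2])<.006)&(abs(L[...,0])<.09)&(abs(L[...,1])<.1)
    q=cloud(m,d)[k]
    for _ in range(4):
        c=q.mean(0); n=np.linalg.svd(q-c,full_matrices=False)[2][2]; n*=np.sign(n[2]); q=q[abs((q-c)@n)<.0015]
    return c,n
def face(m,d,F,o,lo,hi,c,r):
    L=(cloud(m,d)-o)@F; return (d>0)&(L[...,2]>lo)&(L[...,2]<hi)&(np.hypot(L[...,0]-c[0],L[...,1]-c[1])<r)
E
python3 - <<'E'
from h import *
import pickle
m,p,d=pickle.load(open("w1.pkl","rb")); o=np.array([.5272,-.257,.0928]); F=frame(0)
c,n=fitface(m,d,o,F); yaw=np.arctan2(-n[1],-n[0]); print(c,n,np.degrees(yaw),np.degrees(np.arccos(n[2])))
F=frame(0,yaw); print("off",(o-c)@n); o=o-((o-c)@n)*n
k=face(m,d,F,o,.042,.052,(-.008,.062),.035); L=(cloud(m,d)-o)@F; print("knob z",np.median(L[k][:,2]))
v,u=np.nonzero(k); cnt=cv2.convexHull(np.c_[u,v].astype(np.int32)); e=cv2.fitEllipse(cnt); print("top ellipse px",e)
kc=(pick(m,[e[0]],F,o,.047)[0]-o)@F; print("knob c",kc)
g=cv2.cvtColor(p,cv2.COLOR_RGB2GRAY); w=(k&(g>110)); v,u=np.nonzero(w); 
q=(pick(m,np.c_[u,v],F,o,.047)-o)@F-kc; print("white on top",len(q)); print(np.c_[np.hypot(q[:,0],q[:,1])*1e3,np.degrees(np.arctan2(q[:,1],q[:,0]))].round(1)[:40:2].tolist())
# dark tab : outside 33..46 mm at h 12.5
v,u=np.mgrid[150:240,270:390]; uv=np.c_[u.ravel(),v.ravel()]; q=(pick(m,uv,F,o,.0125)-o)@F-kc; r=np.hypot(q[:,0],q[:,1]); an=np.degrees(np.arctan2(q[:,1],q[:,0])); gg=g[uv[:,1],uv[:,0]]
b=(r>.034)&(r<.045)&(gg<75); print("tab",b.sum(),np.median(an[b]),an[b].min(),an[b].max())
# edges of the face & lever
for nm,uv,h in(("pivot",(306,273),.0325),("tip",(303,310),.0325),("nipple",(378,284),.02),("s1",(270,112),0),("s2",(431,153),0),("s3",(374,312),0)):
    print(nm,((pick(m,[uv],F,o,h)[0]-o)@F).round(4), ((dep(m,d,[uv])[0]-o)@F).round(4))
x,y,W,H=250,120,150,200
cv2.imwrite("pics/w1c.png",cv2.resize(p[y:y+H,x:x+W,::-1],None,fx=3,fy=3,interpolation=cv2.INTER_CUBIC))
E
```

```text
[ 0.52198856 -0.25612276  0.09193612] [-0.42132008  0.26982964  0.86584141] -32.637066926923374 30.02107696710601
off -0.0016844029403936867
knob z 0.048131625747376235
top ellipse px ((322.0405578613281, 189.14012145996094), (38.75154113769531, 40.43119430541992), 85.5130844116211)
knob c [-0.00759377  0.06421154  0.047     ]
white on top 42
[[16.1, 178.8], [14.2, 176.8], [14.9, -178.4], [13.0, 179.8], [11.2, 177.3], [13.8, -175.2], [11.9, -176.7], [10.0, -178.7], [8.1, 178.3], [9.8, -173.0], [7.9, -174.6], [6.0, -177.3], [7.8, -167.3], [5.9, -167.6], [3.9, -168.3], [2.0, -170.3], [5.0, -156.2], [3.1, -149.9], [1.3, -125.7], [2.7, -122.9]]
  return _methods._mean(a, axis=axis, dtype=dtype,
  ret = ret.dtype.type(ret / rcount)
Traceback (most recent call last):
ValueError: zero-size array to reduction operation minimum which has no identity
```

```bash
python3 - <<'E'
from h import *
import pickle
m,p,d=pickle.load(open("w1.pkl","rb")); o=np.array([.5272,-.257,.0928]); F=frame(0)
c,n=fitface(m,d,o,F); o=o-((o-c)@n)*n
kc=np.array([-.0076,.0642,.047]); g=cv2.cvtColor(p,cv2.COLOR_RGB2GRAY)
print(g[196:214:2,338:362:2])
for nm,uv,h in(("pivot",(306,273),.0325),("tip",(303,310),.0325),("nipple",(378,284),.02),("s1",(270,112),0),("s2",(431,153),0),("s3",(374,312),0),("tab",(349,204),.0125)):
    print(nm,((pick(m,[uv],F,o,h)[0]-o)@F-[kc[0],kc[1],0]).round(4), ((dep(m,d,[uv])[0]-o)@F).round(4))
# rectified views on plane h, 6 px/mm... 2.5 px/mm, 120mm square, up-slope up, left left, around the knob
im=[]
for h in(.0125,.047):
    s=4; W=400; jj,ii=np.meshgrid(np.arange(W),np.arange(W)); X=(W/2-ii)/s/1e3; Y=(W/2-jj)/s/1e3
    P=o+np.stack([X+kc[0],Y+kc[1],0*X+h],-1).reshape(-1,3)@F.T
    q=proj(m,P).astype(np.float32).reshape(W,W,2); r=cv2.remap(p,q[...,0],q[...,1],cv2.INTER_CUBIC)[:,:,::-1].copy(); cv2.circle(r,(200,200),int(.030*4000) if h<.02 else 80,(0,255,0),1); cv2.circle(r,(200,200),2,(0,0,255),-1); im.append(r)
cv2.imwrite("pics/w1c.png",np.hstack(im))
E
```

```text
[[ 57  56  60  63 100 121 148 157 145 185 186 186]
 [ 57  57  59  73  79  76 102 169 179 185 184 144]
 [ 57  65  93  75  79  79  76  85 164 186 171 119]
 [ 68 130 145 100  77  78  80  82  76 155 186 115]
 [135 145 142 154 143  85  78  80  94 169 159 107]
 [145 143 161 180 186 162  97  86 165 187 178 110]
 [150 136 180 182 182 182 179 168 187 185 136 106]
 [182 153 168 183 182 182 179 184 185 187 169 109]
 [184 182 143 183 183 181 179 186 185 186 182 116]]
pivot [ 0.0067 -0.1032  0.0325] [-0.0009 -0.0389  0.0327]
tip [ 0.0143 -0.1526  0.0325] [ 0.0069 -0.0898  0.0308]
nipple [ 0.0945 -0.1052  0.02  ] [ 0.0884 -0.0432  0.0162]
s1 [-0.0703  0.0566  0.    ] [-0.0776  0.1209  0.0023]
s2 [ 0.11    0.0562 -0.    ] [0.1015 0.1205 0.0023]
s3 [ 0.1096 -0.1592  0.    ] [ 0.1012 -0.0936  0.0019]
tab [ 0.0356 -0.0186  0.0125] [0.0282 0.0452 0.0114]
```

View pics/w1c.png

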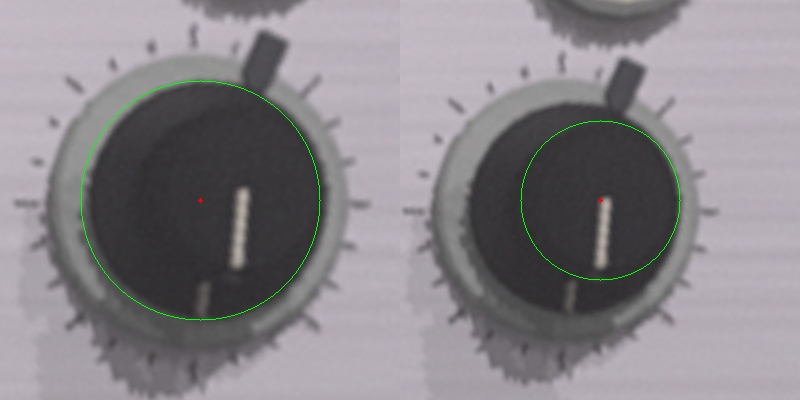

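Rectified, the line reads about 178° and the tab about -24.5°, and the turn must be a multiple of 15°. A counter-clockwise turn of roughly 150–165° is needed, so I'll start at phi=25 and look again from nearer.

```bash
python3 - <<'E'
from h import *
import pickle
m,p,d=pickle.load(open("w1.pkl","rb")); o=np.array([.5272,-.257,.0928]); F=frame(0)
c,n=fitface(m,d,o,F); o=o-((o-c)@n)*n
kt=o+F@[-.0076,.0642,.047]; pickle.dump((o,F,kt),open("g.pkl","wb")); print(o,kt)
A,s=now(); D,r=step(A,T(toolR(F,25),kt+F[:,2]*.06),20); print(r.tolist())
M=A
for i in range(20):
    M=M@D
    if i%4==3: print(((M[:3,3]-kt)@F).round(3))
E
```

```text
[ 0.52649033 -0.2565455   0.09425843] [ 0.53573693 -0.18625286  0.13116162]
[0.001, -0.001, 0.013, 0.002, 0.002, 0.685]
[ 0.001 -0.006  0.113]
[-0.    -0.005  0.1  ]
[-0.001 -0.003  0.086]
[-0.    -0.001  0.073]
[0.   0.   0.06]
```

```bash
python3 -m creep '[0.001,-0.001,0.013,0.002,0.002,0.685,0.001,-0.001,0.013,0.002,0.002,0.685,0.001,-0.001,0.013,0.002,0.002,0.685,0.001,-0.001,0.013,0.002,0.002,0.685,0.001,-0.001,0.013,0.002,0.002,0.685,0.001,-0.001,0.013,0.002,0.002,0.685,0.001,-0.001,0.013,0.002,0.002,0.685,0.001,-0.001,0.013,0.002,0.002,0.685,0.001,-0.001,0.013,0.002,0.002,0.685,0.001,-0.001,0.013,0.002,0.002,0.685]' >/dev/null
python3 -m creep '[0.001,-0.001,0.013,0.002,0.002,0.685,0.001,-0.001,0.013,0.002,0.002,0.685,0.001,-0.001,0.013,0.002,0.002,0.685,0.001,-0.001,0.013,0.002,0.002,0.685,0.001,-0.001,0.013,0.002,0.002,0.685,0.001,-0.001,0.013,0.002,0.002,0.685,0.001,-0.001,0.013,0.002,0.002,0.685,0.001,-0.001,0.013,0.002,0.002,0.685,0.001,-0.001,0.013,0.002,0.002,0.685,0.001,-0.001,0.013,0.002,0.002,0.685]'
cat >> h.py <<'E'
def rect(m,p,o,F,c,f,hs=(.0125,.047)):
    im=[]
    for h in hs:
        s=4; W=400; jj,ii=np.meshgrid(np.arange(W),np.arange(W)); X=(W/2-ii)/s/1e3; Y=(W/2-jj)/s/1e3
        q=proj(m,o+np.stack([X+c[0],Y+c[1],0*X+h],-1).reshape(-1,3)@F.T).astype(np.float32).reshape(W,W,2)
        r=cv2.remap(p,q[...,0],q[...,1],cv2.INTER_CUBIC)[:,:,::-1].copy(); cv2.circle(r,(200,200),120 if h<.02 else 80,(0,255,0),1); cv2.circle(r,(200,200),2,(0,0,255),-1); im.append(r)
    cv2.imwrite(f,np.hstack(im))
E
python3 - <<'E'
from h import *
import pickle
o,F,kt=pickle.load(open("g.pkl","rb"))
M,s=now(); print(s["clock"],s["qpos"].round(1),((M[:3,3]-kt)@F).round(4))
m,p,d=snap("wrist","pics/w2.png"); pickle.dump((m,p,d),open("w2.pkl","wb"))
c,n=fitface(m,d,o,F); print("plane off",(c-o)@n,n)
k=face(m,d,F,o,.040,.054,(-.0076,.0642),.026); L=(cloud(m,d)-o)@F; print("knob z",np.median(L[k][:,2]),k.sum())
v,u=np.nonzero(k); e=cv2.fitEllipse(cv2.convexHull(np.c_[u,v].astype(np.int32))); print(e,(pick(m,[e[0]],F,o,.047)[0]-o)@F)
rect(m,p,o,F,(-.0076,.0642),"pics/w2c.png")
E
```

```text
clock: 4.37
position: [0.5114, -0.1645, 0.1837]
eef_rot: [166.5, -26.9, -4.0]
force: [-0.4, 0.3, 0.5]
opening: 0.0851
finger_force: 0.0
4.3667 [-16.7 -31.3 111.1  -7.9  71.4  81.2] [-0.0016  0.0052  0.0616]
plane off -2.176034512896101e-05 [-0.42117866  0.26953602  0.86600166]
knob z 0.048053799234198585 1946
((332.01959228515625, 213.27992248535156), (50.2783088684082, 50.958335876464844), 62.914730072021484) [-0.00614173  0.06400351  0.047     ]
```

View pics/w2c.png

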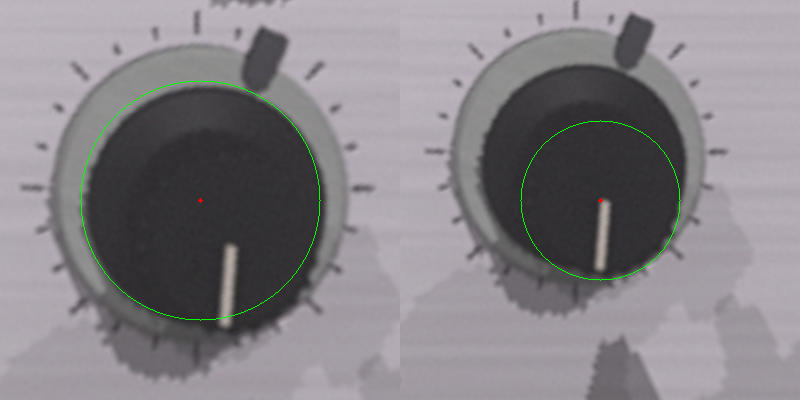

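```bash
python3 - <<'E'
from h import *
import pickle
o,F,kt=pickle.load(open("g.pkl","rb"))
for f,c in(("w1.pkl",None),("w2.pkl",None)):
    m,p,d=pickle.load(open(f,"rb")); g=cv2.cvtColor(p,cv2.COLOR_RGB2GRAY)
    def loc(h):
        v,u=np.mgrid[0:400,0:640]; return ((pick(m,np.c_[u.ravel(),v.ravel()],F,o,h)-o)@F).reshape(400,640,3)[...,:2]
    L=loc(.047); ax=np.array([-.0069,.0641]); w=(np.hypot(*(L-ax).transpose(2,0,1))<.0185)&(g>95); q=L[w]; wt=g[w]-60.; 
    cc=np.average(q,axis=0,weights=wt); C=np.cov((q-cc).T,aweights=wt); ev,V=np.linalg.eigh(C); v=V[:,1]; v*=np.sign(v@(cc-ax)); print(f,"line",len(q),np.degrees(np.arctan2(v[1],v[0])).round(1),"perp offset of axis mm",((ax-cc)@[-v[1],v[0]]*1e3).round(2))
    # ring outer edge circle at 11 mm: gray ring vs lavender face (saturation/brightness)
    H=loc(.0125)-ax; r=np.hypot(H[...,0],H[...,1]); an=np.degrees(np.arctan2(H[...,1],H[...,0]))
    b=(r>.033)&(r<.048)&(g<88)&(an>-50)&(an<-8)
    nl,lab,st,_=cv2.connectedComponentsWithStats(b.astype(np.uint8)); i=1+st[1:,4].argmax(); q=H[lab==i]; C=q.mean(0); ev,V=np.linalg.eigh(np.cov(q.T)); v=V[:,1]*np.sign(V[:,1]@C)
    print("tab",len(q),C.round(4),"ang",np.degrees(np.arctan2(C[1],C[0])).round(1),"dir",np.degrees(np.arctan2(v[1],v[0])).round(1),np.sqrt(ev))
E
```

```text
w1.pkl line 51 175.2 perp offset of axis mm -1.35
tab 54 [ 0.0347 -0.0158] ang -24.4 dir -26.6 [0.0019346  0.00308707]
w2.pkl line 71 175.3 perp offset of axis mm -1.25
tab 121 [ 0.0354 -0.0159] ang -24.2 dir -22.4 [0.00215396 0.00340772]
```

```bash
python3 - <<'E'
from h import *
import pickle
o,F,_=pickle.load(open("g.pkl","rb")); kt=o+F@[-.0066,.0634,.0475]; pickle.dump((o,F,kt),open("g.pkl","wb"))
A,s=now(); print(((A[:3,3]-kt)@F).round(4))
for z,k in((.06,4),(-.022,10)): D,r=step(A,T(toolR(F,25),kt+F[:,2]*z),k); print(r.tolist()); A=T(toolR(F,25),kt+F[:,2]*z)
E
```

```text
[-0.0031  0.006   0.0604]
[0.0, 0.007, 0.0, -0.016, 0.001, 0.001]
[0.0, 0.0, 0.033, 0.0, 0.0, 0.0]
```

```bash
python3 -m creep '[0,0.007,0,-0.016,0.001,0.001,0,0.007,0,-0.016,0.001,0.001,0,0.007,0,-0.016,0.001,0.001,0,0.007,0,-0.016,0.001,0.001,0,0,0.04,0,0,0,0,0,0.04,0,0,0,0,0,0.04,0,0,0,0,0,0.04,0,0,0,0,0,0,0,0,0,0,0,0,0,0,0]' 
python3 - <<'E'
from h import *
import pickle
o,F,kt=pickle.load(open("g.pkl","rb"))
A,s=now(); print(((A[:3,3]-kt)@F).round(4))
D,r=step(A,T(toolR(F,25),kt+F[:,2]*-.022),8); print(r.tolist())
E
```

```text
clock: 5.25
position: [0.5268, -0.1823, 0.1493]
eef_rot: [166.1, -26.8, -3.9]
force: [0.0, -0.2, 0.6]
opening: 0.0848
finger_force: 0.0
[-0.0003 -0.0007  0.02  ]
[0.0, -0.0, 0.021, 0.0, 0.001, 0.009]
```

Now the last of the descent, then close gently.

```bash
python3 -m creep '[0,0,0.021,0,0,0,0,0,0.021,0,0,0,0,0,0.021,0,0,0,0,0,0.021,0,0,0,0,0,0.021,0,0,0,0,0,0.021,0,0,0,0,0,0.021,0,0,0,0,0,0.021,0,0,0,0,0,0,0,0,0,0,0,0,0,0,0]'
python3 -m creep '[0,0,0,0,0,0,0,0,0,0,0,0,0,0,0,0,0,0,0,0,0,0,0,0,0,0,0,0,0,0,0,0,0,0,0,0,0,0,0,0,0,0,0,0,0,0,0,0,0,0,0,0,0,0,0,0,0,0,0,0]' 30 40
python3 - <<'E'
from h import *
import pickle
o,F,kt=pickle.load(open("g.pkl","rb"))
A,s=now(); print(((A[:3,3]-kt)@F).round(4),(F.T@s["force"]).round(1),A[:3,:3].T@s["force"],s["wrist_torque"],s["opening"])
E
```

```text
clock: 6.08
position: [0.5448, -0.1936, 0.1142]
eef_rot: [166.1, -26.9, -3.9]
force: [0.1, -0.9, 1.0]
opening: 0.0851
finger_force: 0.0
clock: 6.92
position: [0.5451, -0.1935, 0.1151]
eef_rot: [166.1, -27.0, -3.8]
force: [-0.2, 1.4, 1.0]
opening: 0.0391
finger_force: 40.2
[ 0.0012 -0.0002 -0.0204] [-0.3  1.1  1.4] [ 0.17121775 -1.0934547  -1.36395292] [ 0.50725873 -0.01755189 -0.0961995 ] 0.039132432865782246
```

```bash
python3 -m creep '[0,0,0,0,0,0,0,0,0,0,0,0,0,0,-0.005,0,0,0,0,0,-0.005,0,0,0,0,0,-0.005,0,0,0,0,0,-0.005,0,0,0,0,0,-0.005,0,0,0,0,0,0,0,0,0,0,0,0,0,0,0,0,0,0,0,0]' - 60
python3 - <<'E'
from h import *
import pickle
o,F,kt=pickle.load(open("g.pkl","rb"))
A,s=now(); print(((A[:3,3]-kt)@F).round(4),(F.T@s["force"]).round(1),s["wrist_torque"],s["opening"],s["qpos"].round(1))
E
```

```text
[ 0.0012 -0.0002 -0.0204] [-0.3  1.1  1.4] [ 0.50725873 -0.01755189 -0.0961995 ] 0.039132432865782246 [-18.9 -23.3 112.6  -7.7  61.5  80.2]$: bad value
```

```bash
python3 -m creep '[0,0,0,0,0,0, 0,0,0,0,0,0, 0,0,-0.005,0,0,0, 0,0,-0.005,0,0,0, 0,0,-0.005,0,0,0, 0,0,-0.005,0,0,0, 0,0,-0.005,0,0,0, 0,0,0,0,0,0, 0,0,0,0,0,0, 0,0,0,0,0,0]' 30 60
python3 - <<'E'
from h import *
import pickle
o,F,kt=pickle.load(open("g.pkl","rb"))
A,s=now(); print(((A[:3,3]-kt)@F).round(4),(F.T@s["force"]).round(1),s["wrist_torque"],s["opening"],s["qpos"].round(1))
E
```

```text
clock: 7.75
position: [0.5428, -0.1921, 0.1191]
eef_rot: [166.0, -27.0, -3.8]
force: [10.8, -2.3, -6.0]
opening: 0.038
finger_force: 62.9
[ 0.0009 -0.0003 -0.0155] [  6.    3.9 -10.4] [ 0.07106263 -0.89214034  0.32948645] 0.03796687863215501 [-18.8 -23.9 112.6  -7.7  62.1  80.2]
```

```bash
python3 -m creep '[0,0,-0.005,0,0,0, 0,0,0,0,0,0, 0,0,0,0,0,0, 0,0,0,0,0,0, 0,0,0,0,0,-0.8, 0,0,0,0,0,-0.8, 0,0,0,0,0,-0.8, 0,0,0,0,0,-0.8, 0,0,0,0,0,-0.8, 0,0,0,0,0,-0.8]' 30 60
python3 - <<'E'
from h import *
import pickle
o,F,kt=pickle.load(open("g.pkl","rb"))
A,s=now(); print(((A[:3,3]-kt)@F).round(4),(F.T@s["force"]).round(1),F.T@s["wrist_torque"],s["opening"],s["qpos"].round(1))
E
```

```text
clock: 8.58
position: [0.5426, -0.1915, 0.119]
eef_rot: [155.1, -17.6, 24.5]
force: [17.3, -3.9, -10.8]
opening: 0.0382
finger_force: 63.8
[ 0.0003  0.0001 -0.0153] [  9.    6.1 -17.7] [ 1.07905283 -1.30975628 -0.05317108] 0.038180206088715626 [-18.8 -24.  112.6  -7.7  62.1  52.4]
```

```bash
python3 -m creep '[0,0,0,0,0,-0.96, 0,0,0,0,0,-0.96, 0,0,0,0,0,-0.96, 0,0,0,0,0,-0.96, 0,0,0,0,0,-0.96, 0,0,0,0,0,-0.96, 0,0,0,0,0,-0.96, 0,0,0,0,0,-0.96, 0,0,0,0,0,-0.96, 0,0,0,0,0,-0.96]' 30 60
python3 -m creep '[0,0,0,0,0,-0.96, 0,0,0,0,0,-0.96, 0,0,0,0,0,-0.96, 0,0,0,0,0,-0.96, 0,0,0,0,0,-0.96, 0,0,0,0,0,-0.96, 0,0,0,0,0,-0.96, 0,0,0,0,0,-0.96, 0,0,0,0,0,-0.96, 0,0,0,0,0,-0.96]' 30 60
python3 -m creep '[0,0,0,0,0,-0.96, 0,0,0,0,0,-0.96, 0,0,0,0,0,-0.96, 0,0,0,0,0,-0.96, 0,0,0,0,0,-0.96, 0,0,0,0,0,0, 0,0,0,0,0,0, 0,0,0,0,0,0, 0,0,0,0,0,0, 0,0,0,0,0,0]' 30 60
python3 - <<'E'
from h import *
import pickle
o,F,kt=pickle.load(open("g.pkl","rb"))
A,s=now(); print(((A[:3,3]-kt)@F).round(4),(F.T@s["force"]).round(1),F.T@s["wrist_torque"],s["opening"],s["qpos"].round(1))
x=F.T@A[:3,0]; print("phi",np.degrees(np.arctan2(x[1],x[0])))
m,p,d=snap("wrist","pics/w3.png"); rect(m,p,o,F,(-.0066,.0634),"pics/w3c.png",(.0125,.053)); pickle.dump((m,p,d),open("w3.pkl","wb"))
E
```

```text
clock: 9.42
position: [0.542, -0.1907, 0.1184]
eef_rot: [151.3, 8.9, 73.4]
force: [12.3, -1.1, -11.1]
opening: 0.0378
finger_force: 64.4
clock: 10.25
position: [0.5408, -0.1909, 0.1178]
eef_rot: [170.6, 28.4, 128.2]
force: [7.0, 0.9, -7.3]
opening: 0.0374
finger_force: 64.8
clock: 11.08
position: [0.5404, -0.1915, 0.1177]
eef_rot: [-174.0, 29.2, 159.4]
force: [5.1, -0.8, -8.4]
opening: 0.0377
finger_force: 65.1
[-0.0019 -0.0011 -0.0155] [-0.1  2.  -9.6] [0.29624135 0.21220942 0.04981658] 0.03769181385537448 [-18.8 -24.  112.7  -7.8  62.4 -84.9]
phi -169.5345780652634
```

View pics/w3c.png

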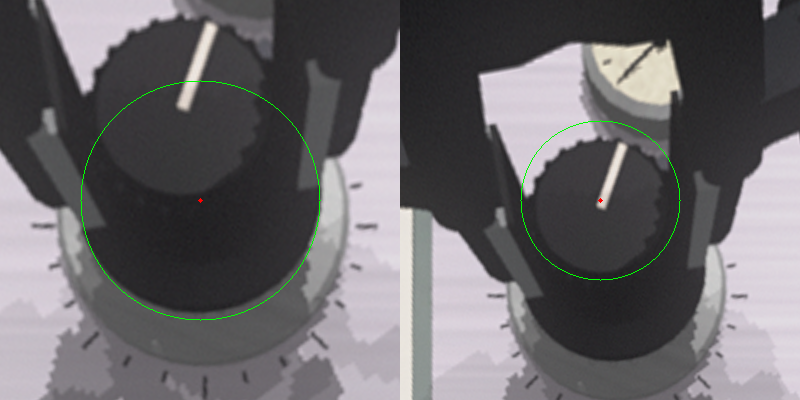

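```bash
python3 - <<'E'
from h import *
import pickle
o,F,kt=pickle.load(open("g.pkl","rb"))
m,p,d=pickle.load(open("w3.pkl","rb")); g=cv2.cvtColor(p,cv2.COLOR_RGB2GRAY)
v,u=np.mgrid[0:400,0:640]; L=((pick(m,np.c_[u.ravel(),v.ravel()],F,o,.053)-o)@F).reshape(400,640,3)[...,:2]-[-.0066,.0634]
w=(np.hypot(L[...,0],L[...,1])<.0175)&(g>100); q=L[w]; wt=g[w]-60.; c=np.average(q,axis=0,weights=wt); V=np.linalg.eigh(np.cov((q-c).T,aweights=wt))[1][:,1]; V*=np.sign(V@c)
print(w.sum(),np.degrees(np.arctan2(V[1],V[0])),(c@[-V[1],V[0]])*1e3,c)
E
```

```text
362 74.19985315560503 -8.848186468474458 [0.00968179 0.00171805]
```

```bash
python3 - <<'E'
from h import *
import pickle
o,F,kt=pickle.load(open("g.pkl","rb"))
m,p,d=pickle.load(open("w3.pkl","rb")); g=cv2.cvtColor(p,cv2.COLOR_RGB2GRAY)
E=np.array(m["extrinsics"]); cam=-E[:3,:3].T@E[:3,3]; print("cam rel",((cam-o)@F).round(3),m["vfov"],m["cx"],m["cy"])
pk=proj(m,[o+F@[-.0066,.0634,.053]])[0]; print("top px",pk)
L=(cloud(m,d)-o)@F
u0,v0=pk.astype(int)
for dv in range(-30,31,10): print([ (L[v0+dv,u0+du]*1e3).round(0).astype(int).tolist() if d[v0+dv,u0+du]>0 else 0 for du in range(-40,41,20)])
for h in(.047,.053):
    v,u=np.mgrid[0:400,0:640]; Q=((pick(m,np.c_[u.ravel(),v.ravel()],F,o,h)-o)@F).reshape(400,640,3)[...,:2]-[-.0066,.0634]
    b=((np.hypot(Q[...,0],Q[...,1])<.025)&(g>130)&(abs(u-pk[0])<40)).astype(np.uint8)
    nl,lab,st,ce=cv2.connectedComponentsWithStats(b)
    for i in range(1,nl):
        if st[i,4]<60: continue
        q=Q[lab==i]; c=q.mean(0); ev,V=np.linalg.eigh(np.cov(q.T)); V=V[:,1]*np.sign(V[0,1]); print(h,st[i].tolist(),c.round(4),np.degrees(np.arctan2(V[1],V[0])).round(1),"perp",((c@[-V[1],V[0]])*1e3).round(2),np.sqrt(ev*12).round(4))
E
```

```text
cam rel [-0.083  0.049  0.176] 69.58777387025971 322.0077210438754 199.1798109898181
top px [321.93496266 278.39662388]
[[-17, 41, 48], [-20, 51, 51], [-22, 60, 52], [-24, 70, 51], [-24, 80, 49]]
[[-17, 43, 58], [-15, 52, 52], [-16, 61, 51], [-19, 70, 52], [-21, 80, 52]]
[[-12, 43, 59], [-10, 52, 53], [-11, 62, 52], [-13, 72, 52], [-16, 81, 54]]
[[-8, 44, 61], [-5, 53, 53], [-6, 63, 52], [-8, 73, 53], [-11, 82, 55]]
[[-4, 45, 62], [1, 54, 52], [-1, 64, 53], [-2, 74, 51], [-8, 82, 58]]
[[0, 46, 63], [9, 55, 49], [5, 65, 52], [3, 75, 52], [-2, 83, 58]]
[[5, 46, 65], [49, 59, 6], [52, 73, -1], [48, 88, 0], [45, 102, 1]]
0.047 [305, 275, 20, 27, 142] [ 0.01   -0.0023] -19.3 perp 1.18 [0.0025 0.0177]
0.047 [312, 287, 49, 26, 436] [0.0168 0.0124] -53.7 perp 20.87 [0.0073 0.0271]
0.053 [305, 275, 20, 27, 142] [ 0.006  -0.0028] -19.3 perp -0.68 [0.0024 0.0169]
0.053 [312, 287, 50, 34, 791] [0.0148 0.0118] -51.3 perp 18.89 [0.0108 0.0253]
```

The line is at -19.3° and the top is 52 mm off the face, so the knob is lifted. The tab is estimated at about -21.5°. I'll trim 1.5° clockwise, lower 5 mm and release.

```bash
python3 -m creep '[0,0,0,0,0,0.13, 0,0,0,0,0,0.13, 0,0,0,0,0,0, 0,0,0.004,0,0,0, 0,0,0.004,0,0,0, 0,0,0.004,0,0,0, 0,0,0.004,0,0,0, 0,0,0.004,0,0,0, 0,0,0,0,0,0, 0,0,0,0,0,0]' 30 60
python3 - <<'E'
from h import *
import pickle
o,F,kt=pickle.load(open("g.pkl","rb"))
A,s=now(); print(((A[:3,3]-kt)@F).round(4),(F.T@s["force"]).round(1),F.T@s["wrist_torque"],s["opening"],s["qpos"].round(1))
E
```

```text
clock: 11.97
position: [0.5425, -0.1926, 0.1147]
eef_rot: [-174.9, 29.4, 157.7]
force: [-4.6, 0.8, -13.5]
opening: 0.0375
finger_force: 65.1
[-0.0014 -0.0009 -0.0193] [-10.5  -1.8  -9.6] [-0.23330968  1.94446015 -0.02430943] 0.037528833981051245 [-18.9 -23.5 112.7  -7.7  62.  -83.3]
```

```bash
python3 -m creep '[0,0,0,0,0,0, 0,0,0,0,0,0, 0,0,0,0,0,0, 0,0,0,0,0,0, 0,0,0,0,0,0, 0,0,0,0,0,0, 0,0,0,0,0,0, 0,0,0,0,0,0, 0,0,0,0,0,0, 0,0,0,0,0,0]' 70 60
python3 -m creep '[0,0,-0.05,0,0,0, 0,0,-0.05,0,0,0, 0,0,-0.05,0,0,0, 0,0,-0.05,0,0,0, 0,0,-0.05,0,0,0, 0,0,-0.05,0,0,0, 0,0,-0.05,0,0,0, 0,0,-0.05,0,0,0, 0,0,-0.05,0,0,0, 0,0,0,0,0,0]' 70 60
python3 - <<'E'
from h import *
import pickle
o,F,kt=pickle.load(open("g.pkl","rb"))
A,s=now(); print(((A[:3,3]-kt)@F).round(4),s["qpos"].round(1))
m,p,d=snap("wrist","pics/w4.png"); rect(m,p,o,F,(-.0066,.0634),"pics/w4c.png"); pickle.dump((m,p,d),open("w4.pkl","wb"))
L=(cloud(m,d)-o)@F; k=face(m,d,F,o,.04,.06,(-.0066,.0634),.015); print("top",np.median(L[k][:,2]),"plane",(fitface(m,d,o,F)[0]-o)@F[:,2])
E
```

```text
clock: 12.8
position: [0.5439, -0.193, 0.1169]
eef_rot: [-174.9, 29.7, 157.7]
force: [0.3, 0.3, -0.7]
opening: 0.0701
finger_force: 0.0
clock: 13.63
position: [0.4968, -0.1625, 0.2176]
eef_rot: [-174.9, 30.0, 157.7]
force: [-0.5, -0.3, -0.8]
opening: 0.0702
finger_force: 0.0
[ 0.0027 -0.0002  0.0972] [-16.7 -34.  109.6  -8.1  75.2 -83. ]
top 0.04542815971653155 plane -2.6957997860171425e-05
```

View pics/w4c.png

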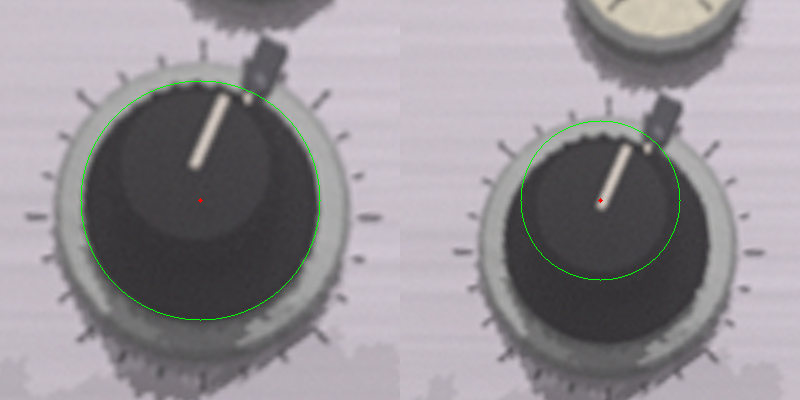

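The rectified view shows the line at -22.6°. Its skirt part meets the inner end of the tab at (250,97), so the knob has dropped in. Next is locating the lever.

```bash
python3 - <<'E'
from h import *
import pickle
o,F,kt=pickle.load(open("g.pkl","rb")); a=pickle.load(open("a.pkl","rb"))
for f,(m,p,d) in dict(w1=pickle.load(open("w1.pkl","rb")),w4=pickle.load(open("w4.pkl","rb")),top=a["top"],scene=a["scene"]).items():
    L=(cloud(m,d)-o)@F; g=cv2.cvtColor(p,cv2.COLOR_RGB2GRAY)
    k=(d>0)&(L[...,2]>.026)&(L[...,2]<.040)&(abs(L[...,0])<.03)&(L[...,1]<-.02)&(L[...,1]>-.12)&(g<120)
    nl,lab,st,_=cv2.connectedComponentsWithStats(k.astype(np.uint8))
    if nl<2: print(f,"none");continue
    i=1+st[1:,4].argmax(); q=L[lab==i]; lo,hi=q.min(0),q.max(0); t=q[q[:,1]<lo[1]+.03]; print(f,len(q),"min",lo.round(4),"max",hi.round(4),"z",np.median(q[:,2]).round(4),"lever axis x",np.median(t[:,0]).round(4),"px",st[i].tolist())
    h=q[q[:,1]>hi[1]-.021]; print("  hub",((h.min(0)+h.max(0))/2).round(4))
    k=(d>0)&(L[...,2]>.008)&(L[...,2]<.03)&(L[...,0]>.05)&(L[...,0]<.11)&(abs(L[...,1]+.045)<.03); print("  nipple",k.sum(),L[k].mean(0) if k.any() else "")
E
```

```text
w1 484 min [-0.0098 -0.0977  0.0261] max [ 0.0115 -0.0359  0.0355] z 0.0313 lever axis x 0.0049 px [297, 268, 18, 48, 484]
  hub [-0.0001 -0.0464  0.0308]
  nipple 102 [ 0.09034695 -0.04486443  0.01676642]
w4 877 min [-0.0105 -0.0969  0.026 ] max [ 0.0118 -0.0359  0.0352] z 0.0312 lever axis x 0.0039 px [148, 170, 68, 22, 877]
  hub [-0.0008 -0.0464  0.0307]
  nipple 137 [ 0.08965209 -0.0457752   0.01723385]
top 162 min [-0.0094 -0.0984  0.0261] max [ 0.0126 -0.0379  0.0359] z 0.0305 lever axis x 0.0065 px [302, 186, 26, 16, 162]
  hub [ 0.0011 -0.048   0.0312]
  nipple 26 [ 0.09374459 -0.04795065  0.01736902]
scene 190 min [-0.0119 -0.0981  0.0262] max [ 0.0107 -0.0364  0.0345] z 0.0296 lever axis x 0.0031 px [301, 189, 30, 16, 190]
  hub [-0.0025 -0.0469  0.0305]
  nipple 35 [ 0.08871111 -0.0460581   0.01627846]
```

```bash
cat > v.py <<'E'
from h import *
import pickle
o,F,kt=pickle.load(open("g.pkl","rb")); pv=np.array([-.0008,-.0465,0])
A,s=now(); l=(A[:3,3]-o)@F; print(s["clock"],"TCP rel pivot mm",((l-pv)*1e3).round(1),"force face",(F.T@s["force"]).round(1),"open",s["opening"],s["qpos"].round(1))
def go(x,y,z,k,phi=-172):
    global A
    B=T(toolR(F,phi),o+F@(pv+np.array([x,y,z])/1e3)); print((x,y,z),k,step(A,B,k)[1].tolist()); A=B
E
python3 -c "
from v import *
go(-25,-38,80,8); go(-25,-38,18,9); go(9,-42,18,10);go(22,-33,18,5);go(36,-18,18,5)"
```

```text
13.6833 TCP rel pivot mm [ -3.8 109.6 143.3] force face [0.7 0.4 1.3] open 0.07002533567478489 [-16.7 -33.9 109.6  -8.1  75.1 -83. ]
(-25, -38, 80) 8 [0.022, -0.071, 0.032, 0.0, 0.006, 0.02]
(-25, -38, 18) 9 [-0.0, -0.0, 0.028, 0.0, 0.0, 0.0]
(9, -42, 18) 10 [-0.013, -0.003, 0.0, 0.0, 0.0, 0.0]
(22, -33, 18) 5 [-0.011, 0.006, 0.0, 0.0, 0.0, 0.0]
(36, -18, 18) 5 [-0.013, 0.01, -0.0, 0.0, 0.0, 0.0]
```

```bash
python3 -m creep '[0.022,-0.071,0.032,0,0.006,0.02, 0.022,-0.071,0.032,0,0.006,0.02, 0.022,-0.071,0.032,0,0.006,0.02, 0.022,-0.071,0.032,0,0.006,0.02, 0.022,-0.071,0.032,0,0.006,0.02, 0.022,-0.071,0.032,0,0.006,0.02, 0.022,-0.071,0.032,0,0.006,0.02, 0.022,-0.071,0.032,0,0.006,0.02, 0,0,0,0,0,0, 0,0,0,0,0,0]' 0 40
python3 -c "
from v import *
go(-25,-38,18,9)
snap('wrist','pics/w5.png')"
```

```text
clock: 14.52
position: [0.4269, -0.2935, 0.1457]
eef_rot: [-175.5, 29.4, 156.4]
force: [-0.0, 0.2, 0.0]
opening: -0.0002
finger_force: 0.0
14.5167 TCP rel pivot mm [-28.9 -38.3  76.6] force face [-0.1  0.2  0.1] open -0.00017314148456103843 [ -41.   -35.9  117.8    4.4   68.8 -106.7]
(-25, -38, 18) 9 [-0.002, -0.0, 0.026, -0.0, -0.006, -0.003]
```

View pics/w5.png

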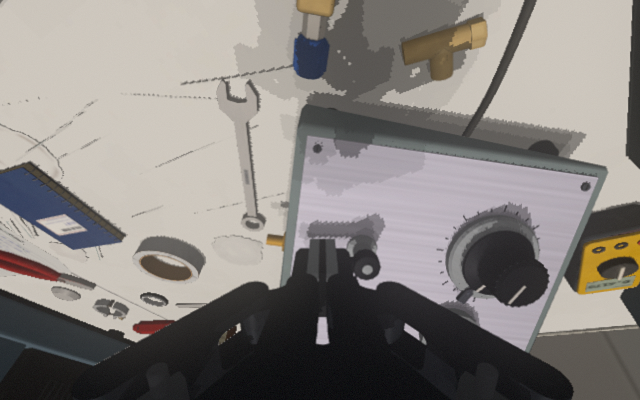

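The shut fingers (tip at 322,240) stand down-slope of the lever, the hub is at (367,264), and the knob's line points at its tab. I'll go down and sweep.

```bash
python3 -m creep '[-0.002,0,0.026,0,-0.006,-0.003, -0.002,0,0.026,0,-0.006,-0.003, -0.002,0,0.026,0,-0.006,-0.003, -0.002,0,0.026,0,-0.006,-0.003, -0.002,0,0.026,0,-0.006,-0.003, -0.002,0,0.026,0,-0.006,-0.003, -0.002,0,0.026,0,-0.006,-0.003, -0.002,0,0.026,0,-0.006,-0.003, -0.002,0,0.026,0,-0.006,-0.003, 0,0,0,0,0,0]' 0 40
python3 -c "
from v import *
go(9,-42,18,10)"
```

```text
clock: 15.4
position: [0.4558, -0.3102, 0.0972]
eef_rot: [-175.4, 29.7, 156.8]
force: [-0.1, -0.1, -0.1]
opening: 0.0001
finger_force: 0.0
15.4 TCP rel pivot mm [-24.3 -36.8  17.9] force face [-0.1 -0.2 -0.1] open 0.00011625648541260581 [ -40.1  -28.9  118.3    4.3   60.9 -106.8]
(9, -42, 18) 10 [-0.013, -0.004, -0.0, 0.001, 0.0, 0.002]
```

```bash
python3 -m creep '[-0.013,-0.004,0,0,0,0, -0.013,-0.004,0,0,0,0, -0.013,-0.004,0,0,0,0, -0.013,-0.004,0,0,0,0, -0.013,-0.004,0,0,0,0, -0.013,-0.004,0,0,0,0, -0.013,-0.004,0,0,0,0, -0.013,-0.004,0,0,0,0, -0.013,-0.004,0,0,0,0, -0.013,-0.004,0,0,0,0]' 0 40
python3 -c "
from v import *
go(22,-33,18,5);go(36,-18,18,5)"
```

```text
clock: 16.23
position: [0.4775, -0.3306, 0.1157]
eef_rot: [-175.3, 29.8, 156.8]
force: [-2.5, 2.1, -2.0]
opening: -0.0001
finger_force: 1.5
16.2333 TCP rel pivot mm [ 10.3 -42.3  19.2] force face [-3.8  0.4 -0.1] open -8.397295004765651e-05 [ -40.3  -24.   113.     4.4   61.2 -107. ]
(22, -33, 18) 5 [-0.01, 0.006, 0.001, -0.0, 0.003, 0.005]
(36, -18, 18) 5 [-0.013, 0.01, -0.0, 0.0, 0.0, 0.0]
```

```bash
python3 -m creep '[-0.01,0.006,0.001,0,0,0, -0.01,0.006,0.001,0,0,0, -0.01,0.006,0.001,0,0,0, -0.01,0.006,0.001,0,0,0, -0.01,0.006,0.001,0,0,0, -0.013,0.01,0,0,0,0, -0.013,0.01,0,0,0,0, -0.013,0.01,0,0,0,0, -0.013,0.01,0,0,0,0, -0.013,0.01,0,0,0,0]' 0 40
python3 -c "
from v import *
go(36,-14,18,5)"
```

```text
clock: 17.07
position: [0.5092, -0.3231, 0.1278]
eef_rot: [-175.2, 29.7, 156.8]
force: [-17.2, -4.5, -1.7]
opening: -0.0001
finger_force: 7.0
17.0667 TCP rel pivot mm [ 36.  -18.9  18.4] force face [-11.3 -13.    4.6] open -0.00011578096557933913 [ -36.8  -20.4  109.     2.3   61.3 -102.9]
(36, -14, 18) 5 [-0.001, 0.004, 0.0, -0.003, 0.002, 0.006]
```

```bash
python3 -m creep '[0.005,0.004,0,0,0,0, 0,0.004,0,0,0,0, 0,0,0,0,0,0, 0,0,0,0,0,0, 0,0,0,0,0,0, 0,0,0,0,0,0, 0,0,0,0,0,0, 0,0,0,0,0,0, 0,0,0,0,0,0, 0,0,0,0,0,0]' 0 40
python3 -c "
from v import *"
python3 -m creep '[0.01,-0.02,0,0,0,0, 0.01,-0.02,0,0,0,0, 0,-0.02,0,0,0,0, 0,0,-0.05,0,0,0, 0,0,-0.05,0,0,0, 0,0,-0.05,0,0,0, 0,0,-0.05,0,0,0, 0,0,-0.05,0,0,0, 0,0,-0.05,0,0,0, 0,0,0,0,0,0]' 0 40
python3 - <<'E'
from v import *
a={n:snap(n) for n in("scene","top","wrist")}
for f,(m,p,d) in a.items():
    L=(cloud(m,d)-o)@F; g=cv2.cvtColor(p,cv2.COLOR_RGB2GRAY)
    k=(d>0)&(L[...,2]>.026)&(L[...,2]<.040)&(L[...,0]>.012)&(L[...,0]<.06)&(abs(L[...,1]+.0465)<.04)&(g<120); q=L[k]
    if k.sum()<15: print(f,"none"); continue
    c=np.median(q,0); print(f,k.sum(),"lever",c.round(4),"ang",np.degrees(np.arctan2(c[0]+.0008,-(c[1]+.0465))).round(1),"x max",q[:,0].max(),"slope",np.degrees(np.polyfit(q[:,0],q[:,1],1)[0]).round(1))
m,p,d=a["wrist"]; o2=pv
s=cv2.resize(a["scene"][1][140:290,180:360,::-1],(480,400),interpolation=cv2.INTER_CUBIC); w=cv2.resize(p[:,:,::-1],(320,200)); im=np.zeros((400,800,3),np.uint8); im[:,:480]=s; im[:200,480:]=w; cv2.imwrite("pics/f.png",im)
E
```

```text
clock: 17.9
position: [0.5085, -0.3228, 0.1277]
eef_rot: [-175.0, 29.8, 156.8]
force: [-9.0, -7.7, -0.5]
opening: -0.0002
finger_force: 5.6
17.9 TCP rel pivot mm [ 35.3 -19.   18.7] force face [ -3.2 -11.3   1.3] open -0.00022109984480853692 [ -36.6  -20.6  109.3    2.    61.2 -102.6]
clock: 18.73
position: [0.4681, -0.3122, 0.1945]
eef_rot: [-175.3, 30.2, 156.9]
force: [0.3, -0.8, 0.3]
opening: 0.0001
finger_force: 0.0
18.7333 TCP rel pivot mm [ 34.3 -31.9  96.4] force face [ 0.7 -0.5 -0. ] open 8.41215669476928e-05 [ -39.2  -28.6  108.4    3.6   70.  -105.1]
scene 80 lever [ 0.03   -0.0457  0.0286] ang 91.5 x max 0.04980105687522369 slope -0.6
top 87 lever [ 0.0332 -0.048   0.0301] ang 87.5 x max 0.05251223323435012 slope -1.0
wrist 673 lever [ 0.0305 -0.0477  0.0307] ang 87.8 x max 0.05096741086118008 slope 0.7
```

View pics/f.png

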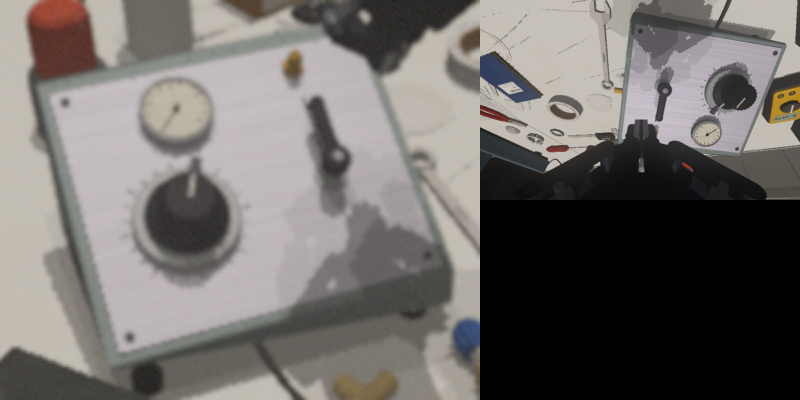

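The lever lies along the flow line, with its slope within about 1° of straight up. The force rise at the end of the push matches the end stop. The knob's line is at the tab, and the arm is clear of everything.

```bash
python3 -c "
from workcell import order
print(order.finish_job())"
```

```text
the job is handed in; nothing more can be done
None
```

The job is handed in, but no verdict came back: by the camera views the knob is back in with its line at the index tab, the outlet valve lever is fully open along the flow line, and the arm stood clear of everything.

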